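# Open the autoclave: main catch, safety catch, door held wide

## Robot

A 6-joint arm with a two-finger parallel gripper is mounted at the origin on the work surface. World frame = base frame: x ahead of the robot, y to its left, z up, the work surface at z = 0. Lengths are in m, angles in degrees, forces in N, time in s.
With the tool pointing down it reaches from about 0.4 to 0.825 m from the base axis. Payload 7 kg.
Tool frame: the origin (TCP) lies at the very end of the fingers, on their centre line; the grasp point (between the pads) lies 19 mm behind it; z points along the fingers, y is the line along which they close (so a half turn about z gives the same grasp; the last joint's range is limited). The gripper opens to 88 mm and grips with 3 to 60 N. Pads are 19 mm wide; open, the fingers measure 130 mm over their backs; the gripper's body (78 mm by 193 mm) begins 47 mm behind the grasp point.
Start: joints at [82.111, 20.546, 0.682, 0, -70.136, -16.507], TCP at [0.279, 0.615, 0.227] pointing down, gripper open.
Joint ranges: [-176.03, 176.03], [-82.01, 121.73], [-58.28, 71.71], [-173.87, 95.51], [-174.79, -0.11], [-173.66, 173.66]. Speed limits (degrees/s): [136.94, 136.94, 172.46, 180, 180, 180].

## Interface

Orientations are given as [roll, pitch, yaw] about the fixed x, y, z axes, in that order (R = Rz(yaw) Ry(pitch) Rx(roll)).
In Python, from plant import get_obs, snapshot, camera_params, close_job, boxes_of, cut_out, landmark_of gives the robot as it stands.
- The arm moves only by the shell command python3 -m inch 'ROWS' [OPENING]. ROWS is text: rows parted by semicolons, each of 6 numbers parted by spaces: the shift along the tool's x, y, z in units of 30 cm (1.0 is 30 cm), then the turn, a rotation vector about the tool's x, y, z in units of pi rad (1.0 is pi rad). A call has 1 to 10 rows; each row is the pose to reach, as a shift and turn from the pose commanded when the call began, along the tool's axes at that moment, turning the shorter way round; what a row does not reach only later rows make up. A row lasts 1/12 s, in which the tool goes at most 41.7 mm and 7.16 degrees, less where a joint would pass 70% of its speed; a pose out of reach is approached as far as the arm can. A call with a number of a shift or a turn outside -1 to 1 is refused whole. A call with a gripper value outside its range is refused whole. OPENING is the closure, from -1 (fully open) to 1 (shut), set as the call begins (- or left out, the last holds). The fingers move at their own pace and stop on an object; the grip force is fixed at half the most. Time passes only in rows, so rows that repeat a pose let the fingers close. It gives the time, the measured TCP pose, the force, the opening and the grip force at its end, in the units of the state.
- get_obs(): the state, without advancing time (a new reading comes with each control period).
- snapshot(name): name is "scene" or "top"; returns the picture (480x640x3 uint8, red, green, blue); there is no depth.
- camera_params(name): a dict with "mtx" (3x3 intrinsics, pixels), "k1" (the pictures are not rectified: a ray, as slopes to the right and down, at radius r is drawn at 1 + k1 r^2 times it, then the intrinsics apply), "rvec" (rotation vector, rad) and "tvec" (3), from world to camera coordinates, as OpenCV has them. Camera axes: x right, y down, z forward; pixel columns grow to the right and rows downward; lengths in m; the calibration is good to about 2 mm. A picture is of the moment at which its call begins. camera_params takes no time and is no camera call.
- close_job(): hands the job in; it is judged then, once.
Trained networks look in the newest picture that a camera, given by its name, has taken for a name from the list of things; names that differ only in an ending like _2 or _b are one class to them, and where a whole thing is asked for, a point or a joint stands for the part that bears it (a point fixed in the world has none). Each returns a list of dicts, best first, with "p" (0 to 1); they miss things now and then, are a little off and sometimes report something else, mostly with a low value. They report only what shows in the picture. A call takes as long as a camera call.
- boxes_of(camera, thing): "rect" ([left, top, width, height] in pixels, round what is visible of it).
- cut_out(camera, thing): "pixels" (480x640 bool, what is visible of it) and "rect" ([left, top, width, height] in pixels, round what is visible of it).
- landmark_of(camera, thing): "uv" ([column, row] in pixels: a listed point, or the origin of a listed thing).
The state is a dict: "clock": time; "joint_pos": joint angles; "qvel": joint speeds; "tau": joint torques, N m; "tool_pos": TCP position; "orientation": TCP orientation; "force": force on the tool from outside, world axes, zero at the start; "moment": the same for the moment, N m; "opening": finger opening in m; "gripper_force": force on a finger pad.
Only numpy, scipy, OpenCV 4.12 (cv2) and the standard library are available. Lean on these libraries where they do the work, as an engineer would, in place of code of your own. Each camera call takes 0.05 s, during which the arm holds its last target. There are 200 camera calls.

## Task

The small bench autoclave has finished its run and a colleague wants to draw out the load, so open it for them. Squeeze the red main catch, so that the door springs off its seal and is stopped by the safety catch, and let go of it; then squeeze the yellow safety catch to free the door, and take the upright black grip of the door handle to swing the door past its hold-open detent until it stands open to at least a right angle. Finish while still holding the door there by its grip (it drifts back if let go), and leave the two bottles and the beaker on the bench undisturbed.

Things in the scene. Friction and masses are not known exactly. Their poses are not given: they have to be found in the camera images.
- autoclave: fixed bench autoclave: steel drum, 216 mm diameter, 340 long, axis level at z 180. Origin on the bench below the centre of its mouth; -x points out of the mouth, +y from the hinge side to the free side of the round door (220 mm diameter; shut at x -22 to -2 mm, top z 290). Catches on a plate behind the door (x -2 to 92, y -87 to 103, top z 299); carrying handle behind, x 155 to 295, top z 332.
- door (a joint): door angle, rad, counter-clockwise from above: 0 shut, 0.065 sprung onto the safety catch, 0.2 free of both, 1.57 a right angle, 1.95 stop. A light spring draws it shut (0.4 N m at 1.6). Hold-open detent from 0.7 to 1.2, crest 0.95, takes 1.1 N m (5 N at the grip); let go beyond it, the door drifts back to 1.2 and rests.
- door_hinge (a point): point on the door's upright hinge axis, fixed to the autoclave at x = -12, y = -150 mm of its frame, 280 mm above the bench
- door_grip: the part to hold: upright black grip of the door handle, a round sleeve that turns freely, 22 mm diameter, z 242 to 308 mm, top free. Origin on its axis at z 280, 235 mm from the hinge axis, 56 mm before the door's flat face (47 before its dome); shut, it is at x -78, y 75 mm of the autoclave. It swings with the door. A steel bow runs back to the door at z 225 mm.
- main_pinch (a point): midway between the two RED upright finger posts of the main catch (free side, nearer the handle), z 332 mm. Posts 12 mm diameter, z 305 to 345, 58 mm over both along the autoclave's y. Pinch them together along y, centred within 3 mm: each must move in 9 mm or more (40 mm over both), stop at 15 mm (28 over both), 4 to 8 N each. Frees the door; springs back when let go.
- safety_pinch (a point): the same for the safety catch with two YELLOW posts, 105 mm from the main catch towards the hinge; same sizes, travel and forces. It holds the door only after the door has sprung off the main catch.
- main_left (a joint): angle in rad of the main catch's jaw lever on the +y side: 0 at rest, grows as its red post is pinched inwards, free of the keeper from 0.2, stop at 0.34
- main_right (a joint): the same for the main catch's lever on the -y side
- safety_left (a joint): angle in rad of the safety catch's jaw lever on the +y side: 0 at rest, grows as its yellow post is pinched inwards, free from 0.2, stop at 0.34
- safety_right (a joint): the same for the safety catch's lever on the -y side
- bottle_a: loose glass media bottle with blue cap, 70 mm in diameter, 138 mm tall, 0.4 kg, standing on the bench on the robot's right; origin at the centre of its underside. Leave it alone.
- bottle_b: a second bottle just like it. Leave it alone.
- beaker: loose open glass beaker, 68 mm in diameter, 95 mm tall, standing near the bottles; origin at the centre of its underside. Leave it alone.

How it is judged:
By the outcome, as a careful person would: the job done as asked, in the order asked, and still so for the second after the job is handed in, while the arm keeps its last pose, push and grip.
It also fails if it takes over 58 s, if anything falls off the work surface, if the arm or the gripper's body presses on something with over 40 N, if the wrist force passes 120 N, or if a joint passes its speed limit or range.

## Working session

There is one attempt and no reset: what is moved stays moved. The work goes in short steps, Python scripts to look and compute and a shell command to move; the robot and the scene stay as the last step left them, time stands still between calls to the robot, and variables do not carry over. Pictures are saved under pics/ and viewed, at most 10 in all, crops included, and the job is handed in when it is done.

```bash
mkdir -p pics; ls
cat > h.py <<'E'
import numpy as np, cv2
from scipy.spatial.transform import Rotation as R
from scipy.optimize import least_squares
from plant import *
def proj(cam,P):
    c=camera_params(cam); Rm=cv2.Rodrigues(np.array(c["rvec"],float))[0]
    q=np.atleast_2d(P)@Rm.T+np.ravel(c["tvec"]); s=q[:,:2]/q[:,2:]
    s=s*(1+c["k1"]*(s**2).sum(1,keepdims=True)); M=np.array(c["mtx"])
    return s*[M[0,0],M[1,1]]+M[:2,2]
def tri(uvs):
    f=lambda p: np.concatenate([(proj(c,p)[0]-uv) for c,uv in uvs])
    s=least_squares(f,[0.6,0.2,0.3]); return s.x,np.abs(s.fun).max()
def pose():
    o=get_obs(); return np.array(o["tool_pos"]),R.from_euler('xyz',o["orientation"],degrees=True)
def rel(p,rot):
    p0,r0=pose(); return np.round(np.r_[r0.inv().apply(np.array(p)-p0)/.3,(r0.inv()*rot).as_rotvec()/np.pi],4)
E
python3 - <<'E'
from h import *
o=get_obs(); print(o)
for c in("scene","top"):
    im=snapshot(c); cv2.imwrite(f"pics/{c}0.png",im[:,:,::-1])
    print(c,np.round(camera_params(c)["tvec"],3), -cv2.Rodrigues(np.array(camera_params(c)["rvec"]))[0].T@np.ravel(camera_params(c)["tvec"]))
    for t in("autoclave","door_hinge","door_grip","main_pinch","safety_pinch","bottle_a","beaker"):
        print(t,[(np.round(d["uv"],1).tolist(),round(d["p"],2)) for d in landmark_of(c,t)[:3]])
print(get_obs()["clock"])
E
```

```text
pics
{'clock': 0.0, 'joint_pos': array([ 8.21093524e+01,  2.05913343e+01,  6.32325157e-01, -1.91376350e-02,
       -7.01370999e+01, -1.65069554e+01]), 'qvel': array([-0.05475927, -0.00464008, -0.05000678,  0.06183141, -0.07241662,
       -0.14664017]), 'tau': array([-7.85475295e-04, -5.82718956e+01,  2.93055832e+01,  6.99716449e+00,
        6.88796034e-03, -1.61645589e-04]), 'tool_pos': array([0.27864467, 0.61424419, 0.22561593]), 'orientation': array([ 1.79902740e+02, -1.00611341e-02, -2.44041120e+01]), 'force': array([-0.15872057,  0.17106422, -0.26048863]), 'moment': array([ 0.02505898, -0.05885459,  0.01648362]), 'gripper_force': 0.0, 'opening': 0.08761175032639304}
scene [-0.557  0.021  1.352] [ 0.53101765 -0.42226206  1.29530519]
autoclave [([321.8, 179.4], 0.79)]
door_hinge [([381.2, 122.7], 0.79), ([274.2, 363.9], 0.52)]
door_grip [([294.1, 107.2], 0.63), ([307.1, 166.4], 0.58)]
main_pinch [([294.9, 104.9], 0.67)]
safety_pinch [([328.3, 95.6], 0.66), ([308.6, 165.4], 0.39)]
bottle_a [([317.3, 362.0], 0.69), ([369.7, 347.0], 0.6)]
beaker [([271.7, 365.9], 0.76)]
top [-0.049  0.57   1.217] [ 0.42247905 -0.05966996  1.27502683]
autoclave [([229.1, 240.1], 0.81), ([152.8, 199.6], 0.47)]
door_hinge [([188.7, 147.3], 0.88)]
door_grip [([245.5, 245.4], 0.53), ([160.8, 257.2], 0.34)]
main_pinch [([163.5, 258.5], 0.9), ([189.1, 147.0], 0.73)]
safety_pinch [([146.9, 200.8], 0.57)]
bottle_a [([437.4, 196.4], 0.59), ([450.9, 258.7], 0.58)]
beaker [([452.6, 304.0], 0.91)]
0.8
```

View pics/scene0.png

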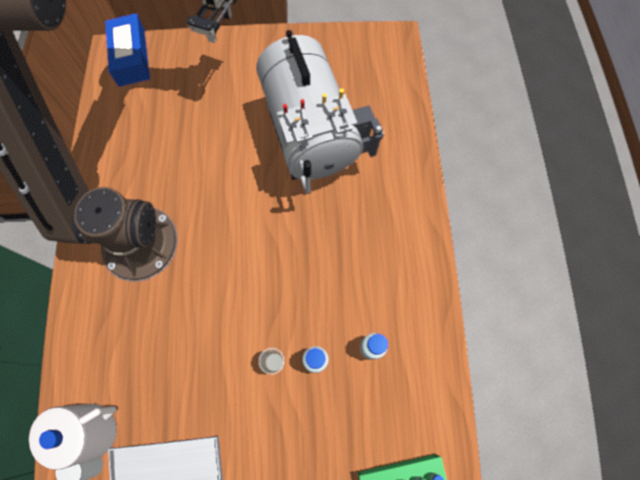

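View pics/top0.png

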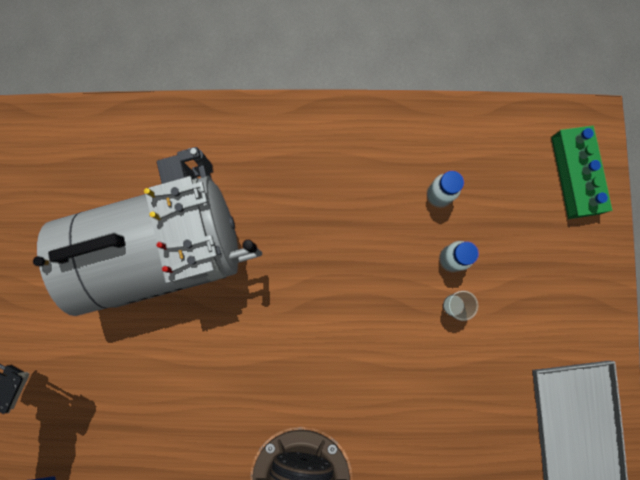

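Run:
```python
from h import *
a={k:tri([("scene",s),("top",t)]) for k,s,t in [("hinge",[381.2,122.7],[188.7,147.3]),("grip",[307.1,166.4],[245.5,245.4]),("main",[294.9,104.9],[163.5,258.5]),("safety",[328.3,95.6],[146.9,200.8]),("auto",[321.8,179.4],[229.1,240.1]),("bA1",[317.3,362],[450.9,258.7]),("bA2",[369.7,347],[437.4,196.4]),("beaker",[271.7,365.9],[452.6,304])]}
for k,v in a.items(): print(k,v[0].round(4),round(v[1],1))
# fit frame: x0,y0,yaw
L={"hinge":[-.012,-.150,.28],"grip":[-.078,.075,.28]}
d=a["main"][0]-a["safety"][0]; print("main-safety",np.linalg.norm(d),"yaw +y",np.degrees(np.arctan2(d[1],d[0]))-90)
d=a["grip"][0]-a["hinge"][0]; print("grip-hinge",np.linalg.norm(d[:2]),np.degrees(np.arctan2(d[1],d[0])-np.arctan2(.225,-.066)))
```

```text
hinge [0.7341 0.2224 0.2688] 1.1
grip [0.5328 0.1    0.2688] 0.4
main [0.503  0.2448 0.3291] 2.1
safety [0.6053 0.281  0.3234] 3.5
auto [0.5759 0.1831 0.009 ] 1.2
bA1 [ 0.5374 -0.377  -0.0341] 1.4
bA2 [ 0.6931 -0.3417 -0.0139] 0.6
beaker [ 0.4148 -0.3803 -0.0297] 2.0
main-safety 0.10868476657779458 yaw +y -250.49577494688577
grip-hinge 0.23556790379966389 -255.04912741156144
```

The scene view shows the autoclave mouth facing −y, with red posts near (285,107) and (302,103), yellow near (324,99) and (341,92), and the grip at about (307,168). In the top view, red is at (161,245)/(166,269), yellow at (149,191)/(154,215), and the grip at (249,245). The bottles and beaker are well clear. I'll refine with colour blobs and a joint fit.

```bash
cat > fit.py <<'E'
from h import *
from scipy.spatial.transform import Rotation as R
def blobs(c,im):
    h=cv2.cvtColor(im,cv2.COLOR_RGB2HSV).astype(int); H,S,V=h[...,0],h[...,1],h[...,2]
    x0,y0,x1,y1={"scene":(265,70,365,140),"top":(135,175,215,285)}[c]
    out={}
    for n,m in(("red",((H<6)|(H>174))&(S>150)&(V>90)),("yel",(H>20)&(H<34)&(S>140)&(V>120))):
        w=np.zeros(m.shape,np.uint8); w[y0:y1,x0:x1]=m[y0:y1,x0:x1]
        k,_,st,ce=cv2.connectedComponentsWithStats(w)
        out[n]=[(ce[i].round(1).tolist(),st[i].tolist()) for i in range(1,k) if st[i,4]>5]
    return out
E
python3 - <<'E'
from fit import *
for c in("scene","top"):
    im=cv2.imread(f"pics/{c}0.png")[:,:,::-1].copy()
    print(c,blobs(c,im))
a=cv2.imread("pics/scene0.png")[75:205,255:395]; b=cv2.imread("pics/top0.png")[140:290,130:270]
cv2.imwrite("pics/z.png",np.hstack([cv2.resize(a,(400,371),interpolation=2),cv2.resize(b,(346,371),interpolation=2)]))
E
```

```text
scene {'red': [([302.1, 102.5], [301, 100, 3, 7, 12]), ([285.0, 107.5], [284, 105, 3, 7, 15])], 'yel': [([341.1, 91.7], [340, 89, 4, 8, 22]), ([323.8, 97.4], [323, 94, 3, 8, 16])]}
top {'red': [([159.5, 244.5], [157, 243, 6, 4, 20]), ([164.8, 268.6], [162, 267, 6, 5, 23])], 'yel': [([146.6, 190.7], [144, 188, 6, 6, 27]), ([152.2, 214.1], [150, 212, 6, 5, 23])]}
```

View pics/z.png

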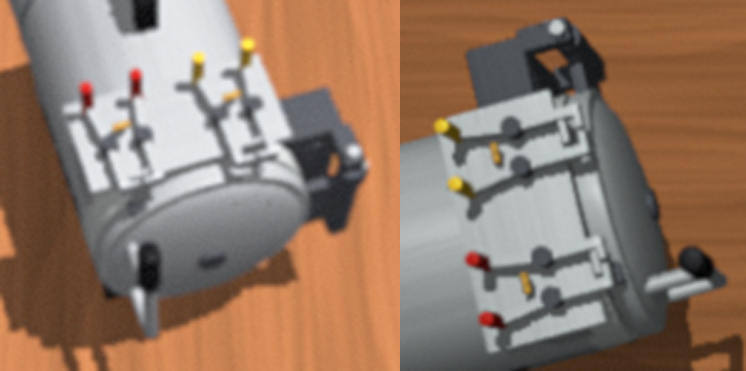

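The crop shows the red and yellow posts as separate upright cylinders, with the black grip at scene (307,168) and top (248.5,246).

Run:
```python
from fit import *
ob={"r-":{"scene":[302.1,102.5],"top":[159.5,244.5]},"r+":{"scene":[285,107.5],"top":[164.8,268.6]},"y-":{"scene":[341.1,91.7],"top":[146.6,190.7]},"y+":{"scene":[323.8,97.4],"top":[152.2,214.1]}}
for k,v in ob.items(): print(k,*tri(list(v.items())))
def w(p,l): 
    c,s=np.cos(p[2]),np.sin(p[2]); return np.array([p[0]+c*l[0]-s*l[1],p[1]+s*l[0]+c*l[1],l[2]])
def pts(p,z):
    return {"r-":w(p,[p[3],p[4]-.023,z]),"r+":w(p,[p[3],p[4]+.023,z]),"y-":w(p,[p[3],p[4]-.128,z]),"y+":w(p,[p[3],p[4]-.082,z])}
def f(p):
    P=pts(p,.326); r=[]
    for k in ob:
        for c in ob[k]: r.append(proj(c,P[k])[0]-ob[k][c])
    h=w(p,[-.012,-.150,.28]); g=w(p,[-.078,.075,.275])
    for c,uv in(("scene",[381.2,122.7]),("top",[188.7,147.3])): r.append(.4*(proj(c,h)[0]-uv))
    for c,uv in(("scene",[306.9,167.2]),("top",[247.5,245.7])): r.append(.6*(proj(c,g)[0]-uv))
    return np.concatenate(r)
s=least_squares(f,[.6,.2,np.radians(106),.08,.06]); p=s.x
print(p.round(4),np.degrees(p[2])); print(f(p).reshape(-1,2).round(1).tolist())
print("main",w(p,[p[3],p[4],.332]),"safety",w(p,[p[3],p[4]-.105,.332]),"grip",w(p,[-.078,.075,.28]),"hinge",w(p,[-.012,-.15,.28]))
np.save("fr.npy",p)
```

```text
r- [0.52642843 0.25200992 0.33098557] 0.29506815577497036
r+ [0.4818923  0.2413193  0.32702331] 0.3919739761293499
y- [0.6288758  0.2821569  0.33033076] 0.19895013289220742
y+ [0.58439547 0.27086197 0.32421615] 0.1640135046727096
[0.583  0.1899 1.8452 0.0773 0.0592] 105.72090339031126
[[0.0, 0.4], [-0.5, -0.3], [0.0, 0.1], [-0.3, -0.8], [-0.5, 0.8], [0.3, 0.6], [0.0, -0.4], [-0.1, 0.2], [-0.7, -0.2], [-0.1, -0.4], [-0.3, 0.1], [0.1, -0.3]]
main [0.50506421 0.24828775 0.332     ] safety [0.60613647 0.27673767 0.332     ] grip [0.53197201 0.09454553 0.28      ] hinge [0.73067261 0.21904079 0.28      ]
```

The fit is consistent: posts measure 45.8 mm apart against 46 nominal, and heights agree to within about 2 mm. The autoclave's yaw is 105.7°. Next I work out the moves to the main catch.

```bash
cat >> h.py <<'E'
fr=lambda: np.load("fr.npy")
def W(x,y,z):
    p=fr(); c,s=np.cos(p[2]),np.sin(p[2]); return np.array([p[0]+c*x-s*y,p[1]+s*x+c*y,z])
def down(): return R.from_euler('xyz',[180,0,np.degrees(fr()[2])-180],degrees=True)
E
python3 - <<'E'
from h import *
p=fr(); P=W(p[3],p[4],.43)
p0,r0=pose()
print("up",rel([p0[0],p0[1],.43],r0)); print("over",rel(P,down())); print("down",rel(P-[0,0,.117],down()))
E
```

```text
up [-0.      0.     -0.6781  0.      0.      0.    ]
over [ 1.1914  0.8007 -0.6781  0.      0.      0.2771]
down [ 1.1914  0.8007 -0.2881  0.      0.      0.2771]
```

```bash
python3 -m inch '0 0 -0.139 0 0 0; 0 0 -0.278 0 0 0; 0 0 -0.417 0 0 0; 0 0 -0.556 0 0 0; 0.07 0.05 -0.678 0 0 0.03; 0.17 0.11 -0.678 0 0 0.06; 0.28 0.18 -0.678 0 0 0.09; 0.38 0.25 -0.678 0 0 0.12; 0.49 0.33 -0.678 0 0 0.15; 0.6 0.4 -0.678 0 0 0.18' -1
python3 - <<'E'
from h import *
p=fr(); P=W(p[3],p[4],.40); print("over",rel(P,down()))
E
```

```text
clock: 1.63
tool_pos: [0.3935, 0.4292, 0.4304]
orientation: [-180.0, 0.0, -57.0]
force: [1.2, 0.6, 1.0]
opening: 0.0876
gripper_force: 0.0
over [ 7.082e-01  1.640e-02  1.010e-01 -2.000e-04  2.000e-04  9.580e-02]
```

```bash
python3 -m inch '0.12 0.003 0 0 0 0.016; 0.24 0.006 0 0 0 0.032; 0.36 0.009 0 0 0 0.048; 0.48 0.012 0 0 0 0.064; 0.6 0.014 0.05 0 0 0.08; 0.708 0.016 0.1 0 0 0.096; 0.708 0.016 0.1 0 0 0.096; 0.708 0.016 0.1 0 0 0.096' -1
python3 - <<'E'
from h import *
im={c:snapshot(c) for c in("scene","top")}
for c in im: cv2.imwrite(f"pics/{c}1.png",im[c][:,:,::-1])
p=fr(); P=W(p[3],p[4],.314); print("down",rel(P,down()))
E
```

```text
clock: 2.3
tool_pos: [0.5059, 0.249, 0.3993]
orientation: [179.9, -0.0, -74.2]
force: [1.3, 0.1, 0.7]
opening: 0.0878
gripper_force: 0.0
down [ 7.900e-03  4.200e-03  2.881e-01 -2.000e-04  1.000e-04  1.100e-03]
```

View pics/scene1.png

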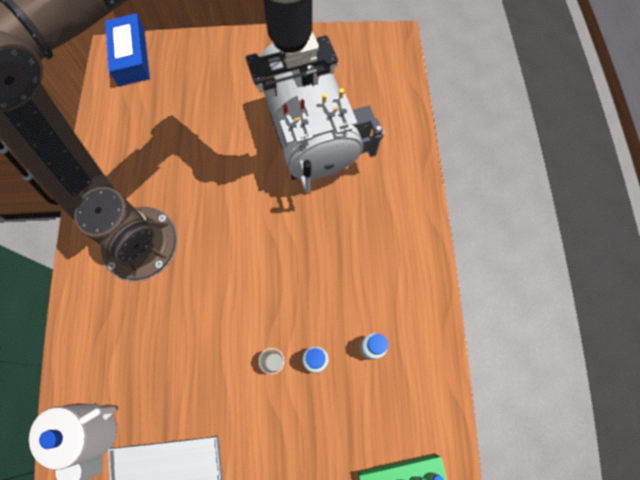

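The gripper hangs over the catches at about (290,65), with the red posts at (285–302,105) still visible below it and lined up. I'll descend and squeeze.

```bash
python3 -m inch '0.008 0.004 0.1 0 0 0.001; 0.008 0.004 0.18 0 0 0.001; 0.008 0.004 0.24 0 0 0.001; 0.008 0.004 0.288 0 0 0.001; 0.008 0.004 0.288 0 0 0.001; 0.008 0.004 0.288 0 0 0.001' -1; python3 -m inch '0 0 0 0 0 0; 0 0 0 0 0 0; 0 0 0 0 0 0; 0 0 0 0 0 0; 0 0 0 0 0 0; 0 0 0 0 0 0; 0 0 0 0 0 0; 0 0 0 0 0 0' 0.25;  python3 - <<'E'
from h import *
print(get_obs()["force"],get_obs()["moment"])
im={c:snapshot(c) for c in("scene","top")}
a=im["scene"][75:205,255:395]; b=im["top"][140:290,130:270]
cv2.imwrite("pics/z2.png",np.hstack([cv2.resize(a,(400,371),interpolation=2),cv2.resize(b,(346,371),interpolation=2)])[:,:,::-1])
E
```

```text
clock: 2.9
tool_pos: [0.5046, 0.249, 0.314]
orientation: [180.0, -0.0, -74.1]
force: [-0.7, -0.7, -0.4]
opening: 0.0875
gripper_force: 0.0
clock: 3.57
tool_pos: [0.5051, 0.2495, 0.3138]
orientation: [-179.9, 0.1, -74.2]
force: [-4.5, 5.4, 1.6]
opening: 0.0401
gripper_force: 5.6
[-4.48004123  5.42645397  1.61412715] [ 1.92179112  1.47310907 -0.00526197]
```

View pics/z2.png

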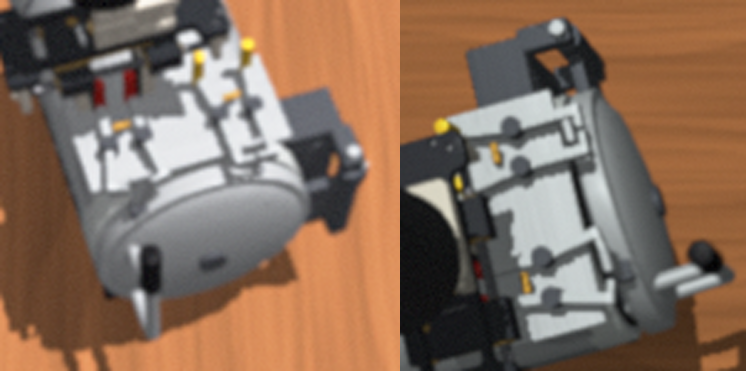

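The fingers have drawn the red posts together (crop 100–130, 90), and the grip in the top crop has shifted outwards from 693 to 705. The squeeze is at the 40 mm threshold, so I'll squeeze a bit further and check.

```bash
python3 -m inch '0 0 0 0 0 0; 0 0 0 0 0 0; 0 0 0 0 0 0; 0 0 0 0 0 0; 0 0 0 0 0 0; 0 0 0 0 0 0' 0.3;  python3 - <<'E'
from h import *
im={c:snapshot(c) for c in("scene","top")}
for c in im:
  cv2.imwrite(f"pics/{c}2.png",im[c][:,:,::-1])
  print(c,[(np.round(d["uv"],1).tolist(),round(d["p"],2)) for d in landmark_of(c,"door_grip")[:3]])
for a in (0,.065,.1,.2):
    ph=np.arctan2(.225,-.066)+a; g=W(-.012+.2345*np.cos(ph),-.15+.2345*np.sin(ph),.280); print(a,proj("scene",g)[0].round(1),proj("top",g)[0].round(1))
E
```

```text
clock: 4.17
tool_pos: [0.5046, 0.2494, 0.3138]
orientation: [-180.0, 0.1, -74.2]
force: [-5.7, 5.4, 1.9]
opening: 0.0306
gripper_force: 8.3
scene []
top [([257.5, 238.0], 0.42)]
0 [306.4 166.5] [247.3 244.9]
0.065 [309.9 170.8] [253.9 240.6]
0.1 [311.9 173.1] [257.3 238.1]
0.2 [318.3 179.3] [266.5 230.4]
```

Squeezed to 30.6 mm, and the door has sprung. I'll release the catch, rise and check the door.

```bash
python3 -m inch '0 0 0 0 0 0; 0 0 0 0 0 0; 0 0 0 0 0 0; 0 0 0 0 0 0; 0 0 0 0 0 0; 0 0 -0.06 0 0 0; 0 0 -0.16 0 0 0; 0 0 -0.23 0 0 0; 0 0 -0.23 0 0 0' -1;  python3 - <<'E'
from h import *
im={c:snapshot(c) for c in("scene","top")}
for c in im:
  cv2.imwrite(f"pics/{c}3.png",im[c][:,:,::-1])
  print(c,[(np.round(d["uv"],1).tolist(),round(d["p"],2)) for d in landmark_of(c,"door_grip")[:3]])
a=im["scene"][75:205,255:395]; b=im["top"][140:290,130:270]
cv2.imwrite("pics/z3.png",np.hstack([cv2.resize(a,(400,371),interpolation=2),cv2.resize(b,(346,371),interpolation=2)])[:,:,::-1])
p=fr(); P=W(p[3],p[4]-.105,.383); print("over",rel(P,down())); print(rel(W(p[3],p[4]-.105,.314),down()))
E
```

```text
clock: 5.12
tool_pos: [0.5069, 0.248, 0.3875]
orientation: [-179.6, 0.0, -74.3]
force: [-0.2, 1.2, -0.4]
opening: 0.0842
gripper_force: 0.0
scene [([309.8, 171.0], 0.63)]
top [([226.9, 239.9], 0.68), ([253.0, 239.9], 0.48)]
over [-1.800e-03 -3.514e-01 -5.000e-03  4.000e-04 -2.000e-04  0.000e+00]
[-1.900e-03 -3.517e-01  2.250e-01  4.000e-04 -2.000e-04  0.000e+00]
```

View pics/z3.png

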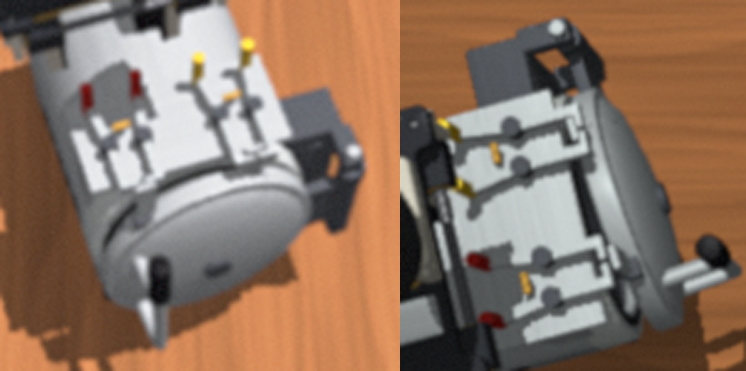

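The red posts are back at rest and the door has a gap. The grip reads (309.8,171)/(253,240), which matches 0.065 rad, so it's on the safety catch. Next is the yellow catch.

```bash
python3 -m inch '0 -0.117 0 0 0 0; 0 -0.234 0 0 0 0; -0.002 -0.35 0 0 0 0; -0.002 -0.35 0.06 0 0 0; -0.002 -0.35 0.13 0 0 0; -0.002 -0.35 0.19 0 0 0; -0.002 -0.35 0.225 0 0 0; -0.002 -0.35 0.225 0 0 0; -0.002 -0.35 0.225 0 0 0' -1
python3 - <<'E'
from h import *
p=fr(); print(rel(W(p[3],p[4]-.105,.314),down()))
E
```

```text
clock: 6.07
tool_pos: [0.6058, 0.2768, 0.3147]
orientation: [179.9, -0.1, -74.2]
force: [0.9, -0.4, 0.8]
opening: 0.0876
gripper_force: 0.0
[ 0.0006 -0.001   0.0025  0.0003 -0.0003  0.0002]
```

```bash
python3 -m inch '0 0 0 0 0 0; 0 0 0 0 0 0; 0 0 0 0 0 0; 0 0 0 0 0 0; 0 0 0 0 0 0; 0 0 0 0 0 0; 0 0 0 0 0 0; 0 0 0 0 0 0; 0 0 0 0 0 0; 0 0 0 0 0 0' 0.3;python3 -m inch '0 0 0 0 0 0; 0 0 0 0 0 0; 0 0 0 0 0 0; 0 0 0 0 0 0' 0.32;  python3 - <<'E'
from h import *
im={c:snapshot(c) for c in("scene","top")}
for c in im:
  cv2.imwrite(f"pics/{c}4.png",im[c][:,:,::-1])
  print(c,[(np.round(d["uv"],1).tolist(),round(d["p"],2)) for d in landmark_of(c,"door_grip")[:3]])
for a in (.065,.1,.2,.3,.4,.5):
    ph=np.arctan2(.225,-.066)+a; g=W(-.012+.2345*np.cos(ph),-.15+.2345*np.sin(ph),.280); print(a,proj("scene",g)[0].round(1),proj("top",g)[0].round(1))
E
```

```text
clock: 6.9
tool_pos: [0.6059, 0.2786, 0.3156]
orientation: [-179.9, 0.1, -74.2]
force: [-2.7, 5.5, 1.9]
opening: 0.0319
gripper_force: 7.3
clock: 7.23
tool_pos: [0.6051, 0.2784, 0.3155]
orientation: [-180.0, 0.1, -74.2]
force: [-5.6, 4.8, 4.0]
opening: 0.0302
gripper_force: 9.0
scene [([323.5, 182.7], 0.44), ([317.0, 360.4], 0.4)]
top [([272.0, 225.4], 0.6)]
0.065 [309.9 170.8] [253.9 240.6]
0.1 [311.9 173.1] [257.3 238.1]
0.2 [318.3 179.3] [266.5 230.4]
0.3 [325.3 184.9] [274.9 221.9]
0.4 [333.  189.9] [282.4 212.6]
0.5 [341.2 194.2] [289.  202.6]
```

The door has swung to about 0.27 rad, free of both catches. I'll release, rise and re-measure.

```bash
python3 -m inch '0 0 0 0 0 0; 0 0 0 0 0 0; 0 0 0 0 0 0; 0 0 0 0 0 0; 0 0 0 0 0 0; 0 0 -0.06 0 0 0; 0 0 -0.16 0 0 0; 0 0 -0.29 0 0 0; 0 0 -0.4 0 0 0;0 0 -0.4 0 0 0' -1;  cat > door.py <<'E'
from h import *
def G(a,z=.28):
    ph=np.arctan2(.225,-.066)+a; return W(-.012+.2345*np.cos(ph),-.15+.2345*np.sin(ph),z)
def see():
    obs=[]
    for c in("scene","top"):
        snapshot(c); l=landmark_of(c,"door_grip")
        print(c,[(np.round(d["uv"],1).tolist(),round(d["p"],2)) for d in l[:3]])
        for d in l[:3]:
            best=min(np.linspace(-.05,1.95,401),key=lambda a:np.linalg.norm(proj(c,G(a))[0]-d["uv"]))
            print("  a",best.round(3),"px",np.linalg.norm(proj(c,G(best))[0]-d["uv"]).round(1))
def tool(a,tilt,yawoff=0):  # tool x along door normal, tipped out by tilt
    return R.from_euler('z',a+np.radians(yawoff))*down()*R.from_euler('y',-tilt,degrees=True)
def tcp(a,tilt,zg,yawoff=0,back=0):
    r=tool(a,tilt,yawoff); return G(a,zg)+r.apply([0,0,.019-back])
E
python3 - <<'E'
from door import *
see()
r=tool(.25,20); print("tool z",r.apply([0,0,1]),"normal",R.from_euler('z',.25).apply(-np.array([np.cos(fr()[2]),np.sin(fr()[2]),0])))
E
```

```text
clock: 8.27
tool_pos: [0.6079, 0.2763, 0.4429]
orientation: [-179.4, 0.0, -74.3]
force: [-0.9, -1.1, 1.5]
opening: 0.0863
gripper_force: 0.0
scene [([317.3, 178.7], 0.48)]
  a 0.19 px 0.3
top [([267.0, 231.2], 0.54), ([228.5, 239.3], 0.53)]
  a 0.2 px 0.9
  a -0.05 px 16.1
tool z [-0.17124187  0.29606418 -0.93969262] normal [ 0.50067773 -0.86563376  0.        ]
```

```bash
sed -i "s/'y',-tilt/'y',tilt/" door.py
python3 - <<'E'
from door import *
a=.2; r=tool(a,25); print("tool z",r.apply([0,0,1]), tcp(a,25,.282), tcp(a,25,.282,back=.11))
print("pre",rel(tcp(a,25,.282,back=.11),r)); print("go",rel(tcp(a,25,.282),r))
E
```

```text
tool z [ 0.1930471  -0.37595081 -0.90630779] [0.56431977 0.05039478 0.26478015] [0.54308459 0.09174937 0.36447401]
pre [ 0.5368  0.3679  0.2321  0.0145  0.1383 -0.0625]
go [ 0.6884  0.3365  0.5644  0.0145  0.1383 -0.0625]
```

```bash
python3 -m inch '0.12 0.08 0 0 0.02 -0.01; 0.23 0.15 0.04 0 0.05 -0.02; 0.34 0.22 0.1 0.005 0.085 -0.035; 0.45 0.3 0.17 0.01 0.115 -0.05; 0.537 0.368 0.22 0.0145 0.138 -0.0625; 0.537 0.368 0.22 0.0145 0.138 -0.0625; 0.537 0.368 0.22 0.0145 0.138 -0.0625' -1
python3 - <<'E'
from door import *
im=snapshot("scene"); cv2.imwrite("pics/s5.png",im[:,:,::-1])
see()
for a in (.15,.17,.2): r=tool(a,25); print("go",a,rel(tcp(a,25,.282),r))
E
```

```text
clock: 9.05
tool_pos: [0.5394, 0.0884, 0.3647]
orientation: [179.5, -25.1, -62.6]
force: [1.5, -0.1, 2.0]
opening: 0.0876
gripper_force: 0.0
scene [([318.0, 179.3], 0.41)]
  a 0.2 px 0.3
top [([270.4, 230.8], 0.66)]
  a 0.22 px 2.9
go 0.15 [-0.0392  0.0205  0.369  -0.0081  0.0007  0.0138]
go 0.17 [-0.0254  0.0161  0.3754 -0.0054  0.0007  0.008 ]
go 0.2 [-0.0049  0.0091  0.385  -0.0014  0.0007 -0.0006]
```

View pics/s5.png

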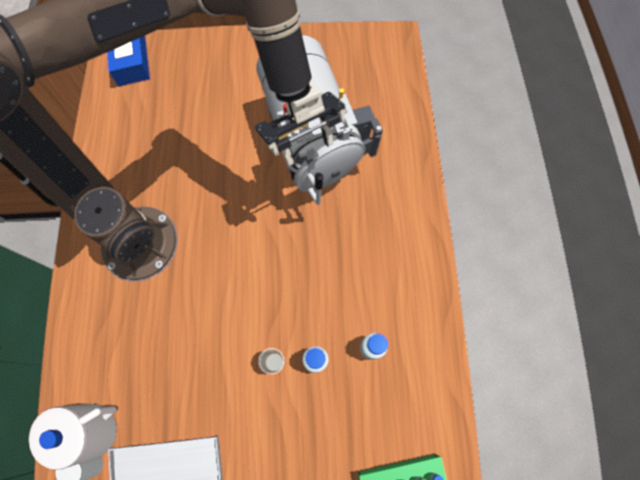

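The gripper is tilted above the door at (320,130), with the grip at (318,180) just ahead of it and the door steady at 0.2 rad. I'll approach and grasp.

```bash
python3 -m inch '-0.005 0.009 0.09 0 0 0; -0.005 0.009 0.17 0 0 0; -0.005 0.009 0.24 0 0 0; -0.005 0.009 0.3 0 0 0; -0.005 0.009 0.35 0 0 0; -0.005 0.009 0.385 0 0 0; -0.005 0.009 0.385 0 0 0' -1; python3 -m inch '0 0 0 0 0 0; 0 0 0 0 0 0; 0 0 0 0 0 0; 0 0 0 0 0 0; 0 0 0 0 0 0; 0 0 0 0 0 0; 0 0 0 0 0 0; 0 0 0 0 0 0; 0 0 0 0 0 0; 0 0 0 0 0 0' 1
python3 - <<'E'
from door import *
see()
p0,r0=pose(); g=p0-r0.apply([0,0,.019]); h=W(-.012,-.15,.28); print(g, np.linalg.norm((g-h)[:2]),G(.2))
E
```

```text
clock: 9.88
tool_pos: [0.563, 0.0485, 0.2621]
orientation: [180.0, -24.9, -62.9]
force: [-1.2, -0.6, -0.4]
opening: 0.0872
gripper_force: 0.0
clock: 10.72
tool_pos: [0.5628, 0.0489, 0.2637]
orientation: [-179.9, -24.9, -62.9]
force: [-0.7, -0.2, 0.0]
opening: 0.0266
gripper_force: 0.0
scene [([319.1, 177.8], 0.61)]
  a 0.195 px 1.6
top [([268.1, 231.8], 0.43)]
  a 0.2 px 2.1
[0.55896823 0.05584853 0.28092711] 0.2368841609314449 [0.56065188 0.05753785 0.28      ]
```

Still closing; a few more rows.

```bash
python3 -m inch '0 0 0 0 0 0; 0 0 0 0 0 0; 0 0 0 0 0 0; 0 0 0 0 0 0; 0 0 0 0 0 0; 0 0 0 0 0 0' 1
python3 - <<'E'
from door import *
h=W(-.012,-.15,.28); 
p0,r0=pose(); g=p0-r0.apply([0,0,.019]); print(np.linalg.norm((g-h)[:2]))
# plan from commanded pose: rotate about hinge by da
for da in np.arange(.1,.61,.1):
    q=R.from_euler('z',da); print(da.round(2),rel(h*[1,1,0]+[0,0,p0[2]]+q.apply((p0-h)*[1,1,0]),q*r0))
E
```

```text
clock: 11.42
tool_pos: [0.5627, 0.0487, 0.2637]
orientation: [-179.9, -24.9, -62.9]
force: [-1.2, -0.9, 0.4]
opening: 0.0216
gripper_force: 30.0
0.23688241849335753
0.1 [ 0.0674 -0.0286  0.0314  0.0134 -0.0001 -0.0289]
0.2 [ 1.319e-01 -6.460e-02  6.150e-02  2.680e-02 -1.000e-04 -5.770e-02]
0.3 [ 0.1928 -0.1074  0.0899  0.0403 -0.0002 -0.0866]
0.4 [ 2.496e-01 -1.568e-01  1.164e-01  5.370e-02 -2.000e-04 -1.154e-01]
0.5 [ 3.015e-01 -2.121e-01  1.407e-01  6.710e-02 -3.000e-04 -1.443e-01]
0.6 [ 3.482e-01 -2.729e-01  1.625e-01  8.050e-02 -3.000e-04 -1.732e-01]
```

```bash
python3 -m inch '0.034 -0.013 0.016 0.007 0 -0.0145; 0.067 -0.029 0.031 0.0134 0 -0.029; 0.1 -0.046 0.047 0.02 0 -0.043; 0.132 -0.065 0.0615 0.027 0 -0.058; 0.163 -0.085 0.076 0.0335 0 -0.072; 0.193 -0.107 0.09 0.04 0 -0.087; 0.25 -0.157 0.116 0.054 0 -0.115; 0.25 -0.157 0.116 0.054 0 -0.115'
cat > plan.py <<'E'
from door import *
import sys
h=W(-.012,-.15,.28); p0,r0=pose(); g=p0-r0.apply([0,0,.019]); d=(g-h)[:2]
a=(np.arctan2(d[1],d[0])-fr()[2]-np.arctan2(.225,-.066)+np.pi)%(2*np.pi)-np.pi
print("r",np.linalg.norm(d).round(4),"a",a.round(3),get_obs()["joint_pos"].round(1),"reach",np.hypot(*p0[:2]).round(3))
dy,dt=float(sys.argv[1]),float(sys.argv[2])  # yaw fraction, extra tilt per rad
gz=.281
for da in np.arange(.1,.61,.1):
    ph=np.arctan2(d[1],d[0])+da; gg=np.r_[h[:2]+.2355*np.r_[np.cos(ph),np.sin(ph)],gz]
    r=R.from_euler('z',dy*da)*r0*R.from_euler('y',dt*da,degrees=True)
    print((a+da).round(2),rel(gg+r.apply([0,0,.019]),r))
E
python3 plan.py 1 0
```

```text
clock: 12.08
tool_pos: [0.644, -0.0042, 0.2637]
orientation: [-179.8, -25.0, -39.7]
force: [0.9, 2.7, -1.0]
opening: 0.0212
gripper_force: 30.0
r 0.2371 a 0.608 [ 28.6   6.5 -29.3  31.4 -48.7   1.9] reach 0.644
0.71 [ 0.0656 -0.0338  0.0306  0.0135 -0.0001 -0.0288]
0.81 [ 0.1295 -0.0698  0.0606  0.0269 -0.0002 -0.0577]
0.91 [ 0.1898 -0.1127  0.0889  0.0404 -0.0004 -0.0865]
1.01 [ 0.246  -0.162   0.1153  0.0538 -0.0005 -0.1154]
1.11 [ 0.2974 -0.2172  0.1395  0.0673 -0.0006 -0.1442]
1.21 [ 0.3436 -0.2778  0.1613  0.0807 -0.0007 -0.1731]
```

```bash
python3 -m inch '0.033 -0.016 0.015 0.007 0 -0.0144; 0.066 -0.032 0.031 0.0135 0 -0.029; 0.098 -0.05 0.046 0.02 0 -0.043; 0.13 -0.07 0.061 0.027 0 -0.058; 0.16 -0.09 0.075 0.034 0 -0.072; 0.19 -0.113 0.089 0.04 0 -0.0865; 0.246 -0.162 0.115 0.054 0 -0.115; 0.246 -0.162 0.115 0.054 0 -0.115'; python3 plan.py 1 0
```

```text
clock: 12.75
tool_pos: [0.738, -0.02, 0.2637]
orientation: [-179.9, -25.1, -16.8]
force: [1.0, -4.5, -0.1]
opening: 0.0215
gripper_force: 30.0
r 0.2368 a 1.009 [ 20.   11.9 -20.   23.3 -39.8  37.6] reach 0.738
1.11 [ 0.0658 -0.0329  0.0306  0.0135 -0.0001 -0.0288]
1.21 [ 1.297e-01 -6.900e-02  6.060e-02  2.700e-02 -1.000e-04 -5.770e-02]
1.31 [ 0.19   -0.112   0.0889  0.0405 -0.0002 -0.0865]
1.41 [ 2.462e-01 -1.614e-01  1.153e-01  5.400e-02 -2.000e-04 -1.153e-01]
1.51 [ 0.2975 -0.2167  0.1394  0.0675 -0.0003 -0.1441]
1.61 [ 3.436e-01 -2.774e-01  1.611e-01  8.100e-02 -3.000e-04 -1.730e-01]
```

```bash
python3 -m inch '0.033 -0.016 0.015 0.007 0 -0.0144; 0.066 -0.033 0.031 0.0135 0 -0.029; 0.098 -0.05 0.046 0.02 0 -0.043; 0.13 -0.069 0.061 0.027 0 -0.058; 0.16 -0.09 0.075 0.034 0 -0.072; 0.19 -0.112 0.089 0.0405 0 -0.0865; 0.19 -0.112 0.089 0.0405 0 -0.0865'; python3 plan.py 1 0;python3 plan.py 0.3 0
```

```text
clock: 13.33
tool_pos: [0.8078, -0.0067, 0.2638]
orientation: [-179.9, -25.1, 0.1]
force: [0.6, -9.3, 1.2]
opening: 0.0215
gripper_force: 30.0
r 0.2361 a 1.308 [ 16.3  17.9  -7.1  10.1 -41.1  67.6] reach 0.808
1.41 [ 0.0662 -0.0311  0.0311  0.0135 -0.0001 -0.0288]
1.51 [ 1.299e-01 -6.750e-02  6.110e-02  2.700e-02 -1.000e-04 -5.760e-02]
1.61 [ 0.19   -0.1107  0.0894  0.0406 -0.0002 -0.0864]
1.71 [ 0.246  -0.1603  0.1158  0.0541 -0.0003 -0.1153]
1.81 [ 0.2971 -0.2159  0.1399  0.0676 -0.0003 -0.1441]
1.91 [ 0.343  -0.2768  0.1616  0.0811 -0.0004 -0.1729]
r 0.2361 a 1.308 [ 16.3  17.9  -7.1  10.1 -41.1  67.6] reach 0.808
1.41 [ 0.0663 -0.0293  0.0312  0.0041 -0.     -0.0086]
1.51 [ 0.1304 -0.0638  0.0613  0.0081 -0.     -0.0173]
1.61 [ 1.911e-01 -1.052e-01  8.990e-02  1.220e-02 -1.000e-04 -2.590e-02]
1.71 [ 2.477e-01 -1.531e-01  1.166e-01  1.620e-02 -1.000e-04 -3.460e-02]
1.81 [ 2.999e-01 -2.070e-01  1.412e-01  2.030e-02 -1.000e-04 -4.320e-02]
1.91 [ 3.469e-01 -2.665e-01  1.634e-01  2.430e-02 -1.000e-04 -5.190e-02]
```

```bash
python3 -m inch '0.033 -0.009 0.015 0.002 0 -0.0043; 0.066 -0.024 0.031 0.004 0 -0.0086; 0.098 -0.04 0.046 0.006 0 -0.013; 0.13 -0.059 0.061 0.008 0 -0.017; 0.16 -0.08 0.075 0.01 0 -0.022; 0.19 -0.1 0.09 0.012 0 -0.026; 0.205 -0.112 0.097 0.0135 0 -0.028; 0.205 -0.112 0.097 0.0135 0 -0.028; 0.205 -0.112 0.097 0.0135 0 -0.028'; python3 plan.py 0.3 0
python3 - <<'E'
from door import *
im=snapshot("scene"); cv2.imwrite("pics/s6.png",im[:,:,::-1])
see()
E
```

```text
clock: 14.08
tool_pos: [0.875, 0.028, 0.2638]
orientation: [-179.8, -25.2, 5.6]
force: [3.0, -8.0, 0.2]
opening: 0.0212
gripper_force: 30.0
r 0.2354 a 1.629 [ 16.3  24.3   4.    6.1 -45.1  75.9] reach 0.875
1.73 [ 0.0599 -0.0427  0.0284  0.0041 -0.     -0.0086]
1.83 [ 1.155e-01 -9.210e-02  5.480e-02  8.100e-03 -1.000e-04 -1.730e-02]
1.93 [ 1.664e-01 -1.475e-01  7.890e-02  1.220e-02 -1.000e-04 -2.590e-02]
2.03 [ 2.121e-01 -2.082e-01  1.007e-01  1.630e-02 -1.000e-04 -3.460e-02]
2.13 [ 2.521e-01 -2.737e-01  1.197e-01  2.030e-02 -2.000e-04 -4.320e-02]
2.23 [ 2.860e-01 -3.433e-01  1.360e-01  2.440e-02 -2.000e-04 -5.180e-02]
scene []
top []
```

View pics/s6.png

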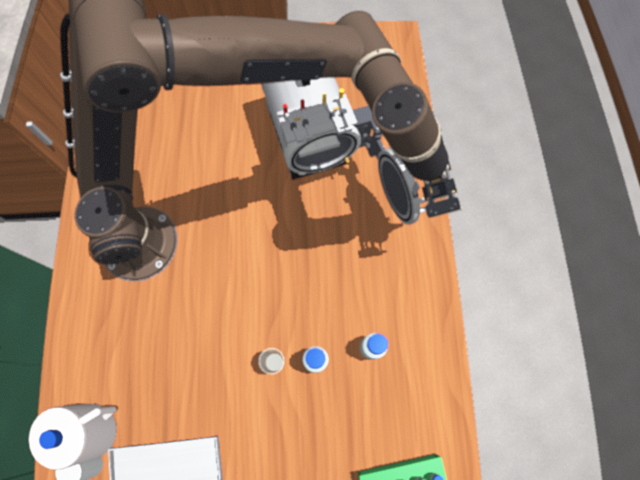

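The door stands open at (400,185) with the gripper on its grip. Bottles at (316,359)/(375,346) and the beaker at (271,362) are untouched. The angle is about 1.63, so I'll add a little margin.

```bash
python3 -m inch '0.02 -0.008 0.01 0.001 0 -0.003; 0.042 -0.022 0.02 0.003 0 -0.006; 0.042 -0.022 0.02 0.003 0 -0.006; 0.042 -0.022 0.02 0.003 0 -0.006; 0.042 -0.022 0.02 0.003 0 -0.006; 0.042 -0.022 0.02 0.003 0 -0.006; 0.042 -0.022 0.02 0.003 0 -0.006; 0.042 -0.022 0.02 0.003 0 -0.006'; python3 plan.py 0.3 0 | head -1
```

```text
clock: 15.0
tool_pos: [0.887, 0.0373, 0.2638]
orientation: [-179.6, -25.2, 6.8]
force: [-2.3, 1.2, 0.9]
opening: 0.0213
gripper_force: 30.0
r 0.2354 a 1.693 [ 16.5  25.5   6.3   5.2 -46.   77.6] reach 0.888
```

The door is at about 1.69 rad, held at 30 N with low forces. Handing in.

```bash
python3 -c "
from plant import *
print(close_job())"
```

```text
the job is handed in; nothing more can be done
None
```

The autoclave is open: I squeezed and released the red catch, then the yellow one, and swung the door past its detent to about 1.69 rad (97°), where the arm still holds it by the grip; bottles and beaker undisturbed, handed in at about 15 s.

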